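# Fetch the blank flange from behind the tall vacuum fittings and close the cross

### The job

Close the open port of the vacuum cross with the low blank flange that is hemmed in by three tall fittings. First stand all three fittings upright in the white parking tray and let go of them, then lay the flange flat and centred on the upward port, and only then put each fitting back upright, centred on the same black pad it came from. Knock nothing over, and leave the wash bottle and the glazed dish where they are.

Things in the scene. Friction and masses are not known exactly. Their poses are not given: they have to be found in the camera images.
- nipple: Straight half nipple, plain steel, loose, upright, round, 110 mm tall: a straight tube 32 mm in diameter up to its top, with a dark open bore on top, on a foot flange 44 mm in diameter (up to 14 mm high). Origin: centre of the underside; z up along its axis. Best gripped round the tube about 84 mm above the underside. About 0.3 kg.
- reducer: Conical reducer, plain steel, loose, upright, round, 102 mm tall: foot 54 mm in diameter, tapering to a slim straight neck 22 mm in diameter from 58 mm up to the top, with a small dark bore on top. Origin: centre of the underside; z up along its axis. Best gripped round the neck about 84 mm above the underside. About 0.3 kg.
- valve: Hand valve, loose, upright, 114 mm tall: square steel block 42 x 42 x 45 mm at the bottom with two dark round ports on opposite sides (3.5 mm proud), a thin stem, and a black cylindrical knob 36 mm in diameter from 62 mm up to the top. Nothing turns. Origin: centre of the underside; z up. Best gripped round the knob about 84 mm above the underside. About 0.35 kg.
- blank: Blank flange, the thing to fetch: a low plain steel disc, loose, 44 mm in diameter and 24 mm high, lying flat in the middle of the rack between the three tall fittings; they stand too close for a gripper to come down to it. Origin: centre of the underside; z up. Gripped across its diameter from above. About 0.16 kg.
- rack: Round grey base plate, fixed, 188 mm in diameter, 8 mm thick, with flat 2 mm black rubber pads on top (pad tops 10 mm above the plate's underside). Three pads of 65 mm diameter have their centres 56 mm from the plate's centre, at 0, 120 and 240 degrees from its x axis; a tall fitting stands centred on each (which one where varies). A 46 mm pad in the middle carries the blank flange. Origin: centre of the plate's underside, on the table.
- parking: Parking tray, fixed: low white plastic tray on the table, 240 mm (its x) by 150 mm (its y) outside, walls 5 mm thick and 14 mm high, inner floor 5 mm above its underside, empty. It has room for the three fittings in one row along x, 75 mm apart. Origin: centre of the underside.
- port_face (a point): Open port of the vacuum cross: the centre of its flat, level upper flange face, 52 mm in diameter, 94 mm above the table, with a dark bore in the middle. The steel cross below it is fixed on a dark 120 x 100 mm base plate and has two closed level arms that reach 58 mm to either side along the point's x axis, 48 mm in diameter, their axis 48 mm below the face. z up.
- wash_bottle: White plastic wash bottle with a bent spout, 58 mm in diameter, 150 mm tall; standing on the table, to be left alone. Origin: centre of the underside.
- dish: Low white glazed dish, 80 mm in diameter, 18 mm high, on the table, to be left alone. Origin: centre of the underside.
Not all that is in view belongs to the job. What is shaped like the valve but turquoise is not meant.

How it is judged:
By the outcome, as a careful person would: the job done as asked, in the order asked, and still so for the second after the job is handed in, with the robot touching nothing.
It also fails if it takes over 131 s, if anything falls off the work surface, if the arm or the gripper's body presses on something with over 40 N, if the wrist force passes 120 N, or if a joint passes its speed limit or range.

### The arm

A 6-joint arm with a two-finger parallel gripper is mounted at the origin on the work surface. World frame = base frame: x ahead of the robot, y to its left, z up, the work surface at z = 0. Lengths are in m, angles in rad, forces in N, time in s.
With the tool pointing down it reaches from about 0.325 to 0.75 m from the base axis. Payload 7.6 kg.
Tool frame: the origin (TCP) lies on the mounting face of the last link; the fingertips stand 173 mm ahead of it and the grasp point (between the pads) lies 155 mm ahead of it (bot.grip_depth is the z of the grasp point in the tool frame, in m); z points along the fingers, y is the direction in which the jaws open and shut (so a half turn about z gives the same grasp; the last joint's range is limited). The gripper opens to 85 mm and grips with 20 to 120 N. Pads are 22 mm wide; open, the fingers measure 114 mm over their backs; the gripper's body (76 mm by 85 mm) begins 54 mm behind the grasp point. The pads swing forward as they close: fully open they stand 13 mm farther back than shut.
Start: joints at [1.235, 0.052, 1.401, -0, 1.689, -0.07], TCP at [0.138, 0.507, 0.405] pointing down, gripper open.
Joint ranges: [-2.9, 2.9], [-0.91, 2.17], [0.12, 2.37], [-1.06, 4.2], [0.26, 2.73], [-2.93, 2.93]. Speed limits (rad/s): [2.57, 2.57, 3.01, 3.14, 3.14, 3.14].

### API

Orientations are given as [roll, pitch, yaw] about the fixed x, y, z axes, in that order (R = Rz(yaw) Ry(pitch) Rx(roll)).
In Python, from plant import readout, imaging, job, bot gives the robot as it stands.
- The arm moves only by the tool send_rows, never from a script. Its argument "rows" is a list that holds one entry, the list of rows, each a list of 5 numbers: the opening, from 0 (shut) to 1 (fully open), then the shift along the world's x, y, z in mm, then the turn about the world's z in degrees. A call has 1 to 20 rows; each row is the pose to reach, as a shift and turn from the pose commanded when the call began; what a row does not reach only later rows make up. A row lasts 1/8 s, in which the tool goes at most 62.5 mm and 10.7 degrees, less where a joint would pass 70% of its speed; a pose out of reach is approached as far as the arm can. A call with a gripper value outside its range is refused whole. The fingers move at their own pace and stop on an object; the grip force is fixed at half the most. Time passes only in rows, so rows that repeat a pose let the fingers close. It gives the time, the measured TCP pose, the force and the opening at its end, in the units of the state.
- readout.read_state(): the state, without advancing time (a new reading comes with each control period).
- imaging.read_camera(name): name is "scene" or "top" or "wrist"; returns a dict with "image" (480x640x3 uint8, red, green, blue), "camera_matrix" (3x3 intrinsics, pixels), "rvec" (rotation vector, rad) and "tvec" (3), from world to camera coordinates, as OpenCV has them; the wrist camera has in their place "mount" (4x4, takes a point from camera to tool coordinates, whose origin is the TCP and whose axes are the flange's). Camera axes: x right, y down, z forward; pixel columns grow to the right and rows downward; lengths in m; the calibration is good to about 2 mm. The wrist camera is an equidistant fisheye: a pixel r from the principal point sees the ray r / f radians off the axis. A picture is of the moment at which its call begins: read the wrist's pose just before it. There is no depth.
- job.hand_in(): hands the job in, once; it reports no verdict.
The state is a dict: "clock": time; "joint_pos": joint angles; "qd": joint speeds; "tau": joint torques, N m; "tool_pos": TCP position; "eef_rot": TCP orientation; "ft_force": force on the tool from outside, world axes, zero at the start; "ft_torque": the same for the moment, N m; "opening": finger opening in m.
Only numpy, scipy, OpenCV 4.12 (cv2) and the standard library are available. Lean on these libraries where they do the work, as an engineer would, in place of code of your own. Each camera call takes 0.05 s, during which the arm holds its last target. There are 200 camera calls.

## Working session

There is one attempt and no reset: what is moved stays moved. The work goes in short steps, Python scripts to look and compute and a tool call to move; the robot and the scene stay as the last step left them, time stands still between calls to the robot, and variables do not carry over. Pictures are saved under pics/ and viewed, about 12 in all and at most 16, crops included, and the job is handed in when it is done.

Besides the shell and the picture viewer there is one more tool, called after "Emit:" by a JSON object that holds its "fn" and its "kwargs", one argument or row to a line. send_rows: Moves the arm, as the interface text tells. Its arguments: {"type":"object","properties":{"rows":{"type":"array"}},"required":["rows"]}

```bash
ls; mkdir -p pics; python3 - <<'E'
from plant import readout, imaging, job, bot
import cv2,pickle
d={}
for n in("scene","top","wrist"):
    s=readout.read_state(); c=imaging.read_camera(n); c['state']=s; d[n]=c
    cv2.imwrite(f'pics/{n}0.png',c['image'][:,:,::-1])
    print(n,{k:v for k,v in c.items() if k not in('image','state')})
pickle.dump(d,open('d0.pkl','wb'));print(s)
E
```

```text
pics
scene {'camera_matrix': array([[534.47653311,   0.        , 314.40604295],
       [  0.        , 534.47653311, 240.16876821],
       [  0.        ,   0.        ,   1.        ]]), 'rvec': array([ 2.1079276 ,  0.93383942, -0.42807899]), 'tvec': array([-0.42880692, -0.21375724,  1.32857685])}
top {'camera_matrix': array([[590.25505525,   0.        , 315.64634586],
       [  0.        , 590.25505525, 237.25205804],
       [  0.        ,   0.        ,   1.        ]]), 'rvec': array([ 2.13961787, -2.1257488 ,  0.17396808]), 'tvec': array([-0.01552338,  0.62085742,  0.9599306 ])}
wrist {'camera_matrix': array([[371.64829954,   0.        , 313.24342809],
       [  0.        , 371.64829954, 242.64904334],
       [  0.        ,   0.        ,   1.        ]]), 'mount': array([[ 7.65925138e-05, -9.56585918e-01, -2.91450467e-01,
         7.34100936e-02],
       [ 9.99999993e-01,  9.90998351e-05, -6.24634218e-05,
         6.46754248e-04],
       [ 8.86343230e-05, -2.91450460e-01,  9.56585920e-01,
         3.04800881e-02],
       [ 0.00000000e+00,  0.00000000e+00,  0.00000000e+00,
         1.00000000e+00]])}
{'clock': 0.1, 'joint_pos': array([ 1.23470636e+00,  5.27660426e-02,  1.40158416e+00,  2.93365940e-06,
        1.68860341e+00, -7.03094202e-02]), 'qd': array([ 1.47473635e-03, -1.98049985e-03, -3.84463574e-03,  4.08052003e-05,
       -3.24974911e-03, -7.66350946e-04]), 'tau': array([ 1.18052503e-03, -3.82583821e+01, -3.60984135e+01, -1.32263717e-04,
        4.82126459e-03,  2.60678348e-05]), 'tool_pos': array([0.13787306, 0.50655064, 0.40398024]), 'eef_rot': array([-3.14023526e+00, -9.85163725e-05,  2.87581238e+00]), 'ft_force': array([ 1.11053978,  0.19934478, -0.62705257]), 'ft_torque': array([-0.05606902,  0.04124347,  0.01877565]), 'opening': 0.08489178247338729}
```

View pics/top0.png

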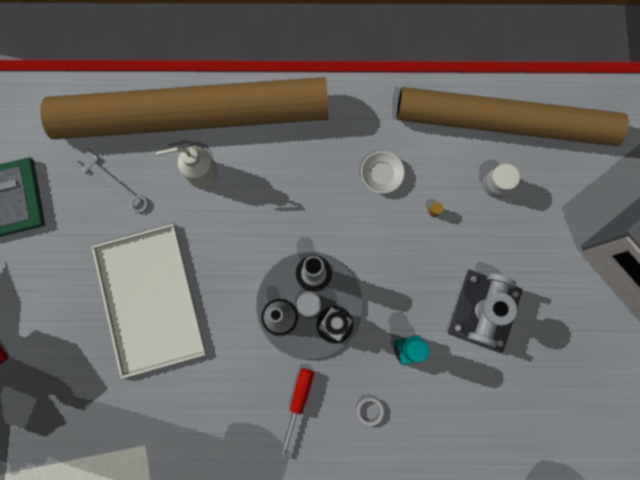

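View pics/scene0.png

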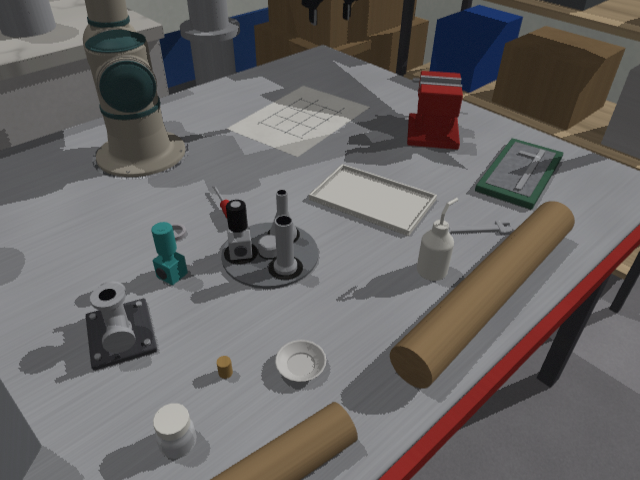

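The top view shows the nipple at about (315,268), the reducer (277,317), the valve (337,323) and the blank (308,304). The port is at (501,309) and the tray centre at about (148,301). The turquoise valve, at (412,350), is a decoy. I'll enlarge the rack and port next.

```bash
cat > h.py <<'E'
import numpy as np,cv2,pickle
from scipy.spatial.transform import Rotation as R
def ray(c,uv):
    """world origin and direction of a pixel"""
    K=c['camera_matrix']
    if 'mount' in c:
        s=c['state'];p=(np.array(uv,float)-K[:2,2])/K[0,0];r=np.hypot(*p)
        d=np.array([*(p*np.sinc(r/np.pi)/max(r,1e-9)*r),np.cos(r)]) if r>0 else np.array([0,0,1.])
        Rt=R.from_euler('xyz',s['eef_rot']).as_matrix();M=c['mount']
        return Rt@M[:3,3]+s['tool_pos'],Rt@M[:3,:3]@d
    A=R.from_rotvec(c['rvec']).as_matrix();d=np.linalg.inv(K)@[*uv,1]
    return -A.T@c['tvec'],A.T@d
def onz(c,uv,z):
    o,d=ray(c,uv);return (o+d*(z-o[2])/d[2])
def proj(c,P):
    P=np.asarray(P,float).reshape(-1,3)
    K=c['camera_matrix']
    if 'mount' in c:
        s=c['state'];Rt=R.from_euler('xyz',s['eef_rot']).as_matrix();M=c['mount']
        q=((P-s['tool_pos'])@Rt-M[:3,3])@M[:3,:3];r=np.hypot(q[:,0],q[:,1]);t=np.arctan2(r,q[:,2])
        return q[:,:2]/np.maximum(r,1e-9)[:,None]*t[:,None]*K[0,0]+K[:2,2]
    return cv2.projectPoints(P,c['rvec'],c['tvec'],K,None)[0][:,0]
E
python3 - <<'E'
from h import *
d=pickle.load(open('d0.pkl','rb'));im=d['top']['image'][:,:,::-1]
a=cv2.resize(im[245:365,250:370],(400,400),interpolation=cv2.INTER_CUBIC)
b=cv2.resize(im[262:362,440:540],(400,400),interpolation=cv2.INTER_CUBIC)
cv2.imwrite('pics/crop1.png',np.hstack([a,b]))
t=d['top']
print('tray outline');g=cv2.cvtColor(im,cv2.COLOR_BGR2HSV)
m=((g[...,1]<60)&(g[...,2]>165)).astype(np.uint8);m[:,:80]=0;m[:210]=0;m[390:]=0;m[:,220:]=0
k=max(cv2.findContours(m,0,2)[0],key=cv2.contourArea);r=cv2.minAreaRect(k);print(r)
bx=[onz(t,p,0.014) for p in cv2.boxPoints(r)];print(np.round(bx,4),np.mean(bx,0))
for n,uv,z in[('nip',(315,266),.12),('red',(277,314),.112),('val',(337,323),.124),('blank',(308,304),.034),('port',(501,309),.094)]:
    p=onz(t,uv,z);print(n,p,proj(d['scene'],p),np.hypot(*p[:2]))
E
```

```text
tray outline
((150.87684631347656, 299.399169921875), (128.57943725585938, 76.77835083007812), 76.18497467041016)
[[0.6089 0.3748 0.014 ]
 [0.6428 0.2438 0.014 ]
 [0.4244 0.1806 0.014 ]
 [0.3927 0.3074 0.014 ]] [0.51719607 0.27665632 0.014     ]
nip [ 0.56329779 -0.01107817  0.12      ] [[281.77707524 221.8293214 ]] 0.5634067173010145
red [0.48774935 0.04834326 0.112     ] [[280.57549598 193.80371746]] 0.49013926850613276
val [ 0.47406672 -0.04586184  0.124     ] [[234.9104773  205.24056049]] 0.4762799200475312
blank [0.50797102 0.00090014 0.034     ] [[269.58475673 241.46312151]] 0.5079718169513292
port [ 0.49878338 -0.31034217  0.094     ] [[106.4275101  295.70658218]] 0.5874496744545742
```

View pics/crop1.png

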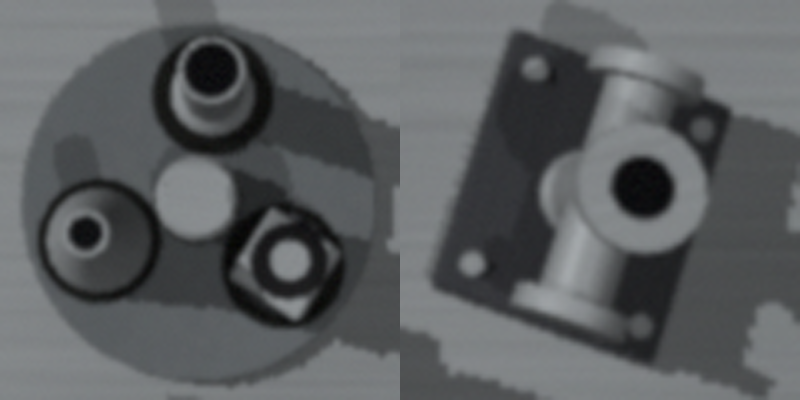

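View pics/wrist0.png

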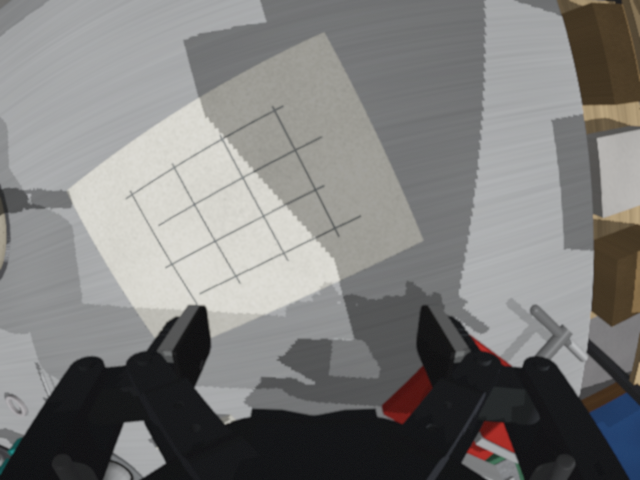

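Crop readings, left half at 3.33x from (250,245): nipple bore (210,68), reducer bore (84,234), valve knob (291,260), blank (195,198), rack disc centre (198,204). Right half at 4x from (440,262): port bore (642,187). Next I'll turn these into positions and check them against the 56 mm/120° layout and the scene view.

```bash
python3 - <<'E'
from h import *
d=pickle.load(open('d0.pkl','rb'));t=d['top'];s=d['scene']
A=lambda x,y:(250+(x+.5)*.3-.5,245+(y+.5)*.3-.5)
B=lambda x,y:(440+(x+.5)/4-.5,262+(y+.5)/4-.5)
def tri(uv,guess):
    # nearest point of top ray, scene ray unknown -> just plane
    pass
P={}
for n,uv,z in[('nip',A(210,68),.12),('red',A(84,234),.112),('val',A(291,260),.124),('blank',A(195,198),.034),('rack',A(198.5,204.5),.008),('port',B(642,187),.094)]:
    P[n]=onz(t,uv,z);print(n,P[n].round(4),proj(s,P[n]).round(1))
c=np.mean([P[k] for k in('nip','red','val')],0);print('mean of 3',c)
for k in('nip','red','val'):
    v=(P[k]-c)[:2];print(k,np.hypot(*v),np.degrees(np.arctan2(v[1],v[0])))
# pads: black ellipses centre; nipple pad (213,95)r58 etc
for n,uv in(('nip',A(213,95)),('red',A(99,240)),('val',A(284,265))):
    print('pad',n,onz(t,uv,.010).round(4))
# tray: gray profile lines for edges
im=t['image'];g=im.mean(2)
for z,cs in((.014,[(93,246),(175,226),(204,355),(122,377)]),):
    w=np.array([onz(t,p,z) for p in cs]);print('tray corners',w.round(4),w.mean(0).round(4),[np.hypot(*(w[i]-w[i-1])[:2]).round(4) for i in range(4)])
x=im[225:385,85:215][:,:,::-1];x=cv2.resize(x,None,fx=3.7,fy=3.7,interpolation=cv2.INTER_CUBIC)
y=s['image'][180:310,80:330][:,:,::-1]
x2=s['image'][160:240,300:445][:,:,::-1]
cv2.imwrite('pics/tray.png',x)
E
```

```text
nip [ 0.5648 -0.0073  0.12  ] [[284.  221.3]]
red [0.4864 0.0517 0.112 ] [[281.5 192.8]]
val [ 0.4746 -0.0458  0.124 ] [[235.1 205.4]]
blank [0.5079 0.0006 0.034 ] [[269.5 241.5]]
rack [ 0.5059 -0.0008  0.008 ] [[268.9 251.6]]
port [ 0.5008 -0.4695  0.094 ] [[ -0.7 351.9]]
mean of 3 [ 5.08596425e-01 -4.72886707e-04  1.18666667e-01]
nip 0.05661008716156268 -6.971745202115243
red 0.05670789668327023 113.04556314913037
val 0.056644231743087914 -126.87740367164997
pad nip [ 0.5636 -0.008   0.01  ]
pad red [0.4869 0.0511 0.01  ]
pad val [ 0.4746 -0.0458  0.01  ]
tray corners [[0.6091 0.3842 0.014 ]
 [0.6461 0.24   0.014 ]
 [0.4205 0.1796 0.014 ]
 [0.3825 0.3187 0.014 ]] [0.5145 0.2806 0.014 ] [np.float64(0.2358), np.float64(0.1488), np.float64(0.2336), np.float64(0.1442)]
```

View pics/tray.png

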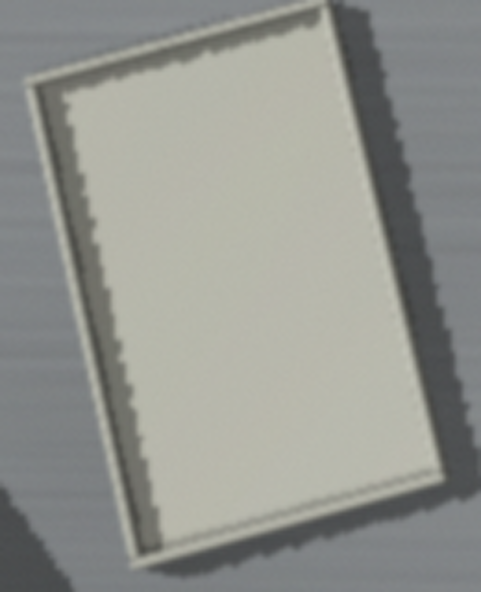

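The fit is good: radii of 56.6 mm and exactly 120° spacing. My port pixel left out the 400 px panel offset, so I'll redo the port, and the tray corners from the enlarged picture: (25,82), (333,-2), (445,483), (135,567).

```bash
python3 - <<'E'
from h import *
d=pickle.load(open('d0.pkl','rb'));t=d['top'];s=d['scene']
B=lambda x,y:(440+(x+.5)/4-.5,262+(y+.5)/4-.5)
p=onz(t,B(242,187),.094);print('port bore',p,proj(s,p));print('port face disc',onz(t,B(242.5,188),.094))
w=np.array([onz(t,(85+x/3.7,225+y/3.7),.014) for x,y in((25,82),(333,-2),(445,483),(135,567))])
c=w.mean(0);print(w.round(4),c,[np.hypot(*(w[i]-w[i-1])[:2]).round(4) for i in range(4)])
v=(w[0]+w[1]-w[2]-w[3])[:2];v/=np.hypot(*v);print(v,np.degrees(np.arctan2(v[1],v[0])))
tc=np.array([.1379,.5066])
for k in(-1,0,1):print('park',k,(c[:2]+.075*k*v).round(4))
E
```

```text
port bore [ 0.4997727  -0.30898236  0.094     ] [[107.54624224 295.62440339]]
port face disc [ 0.49937454 -0.30916509  0.094     ]
[[0.607  0.3863 0.014 ]
 [0.6489 0.2402 0.014 ]
 [0.4196 0.1774 0.014 ]
 [0.3805 0.3195 0.014 ]] [0.51397903 0.28081193 0.014     ] [np.float64(0.2362), np.float64(0.152), np.float64(0.2378), np.float64(0.1474)]
[0.9618788  0.27347608] 15.871218946507447
park -1 [0.4418 0.2603]
park 0 [0.514  0.2808]
park 1 [0.5861 0.3013]
```

Emit:
{"fn": "send_rows", "kwargs": {
  "rows": [
    [[1,30,-36,-2,5],[1,75,-90,-5,14],[1,125,-150,-8,24],[1,170,-205,-10,31],[1,215,-259,-12,31],[1,260,-313,-14,31],[1,305,-367,-16,31],[1,345,-415,-18,31],[1,380,-457,-19,31],[1,405,-487,-19,31],[1,420,-506,-19,31],[1,427,-514,-19,31],[1,427,-514,-19,31],[1,427,-514,-19,31]]
  ]
}}

```text
clock: 1.9
tool_pos: [0.5644, -0.0063, 0.3859]
eef_rot: [3.141, 0.0, -2.865]
ft_force: [-0.9, 0.5, 0.1]
opening: 0.0856
```

```bash
python3 - <<'E'
from h import *
from plant import readout, imaging
s=readout.read_state();c=imaging.read_camera('wrist');c['state']=s
pickle.dump(c,open('w1.pkl','wb'))
for n,p in dict(nip=(.5648,-.0073,.12),red=(.4864,.0517,.112),val=(.4746,-.0458,.124),blank=(.5079,.0006,.034)).items():
    print(n,proj(c,p))
print(s['tool_pos'],s['eef_rot'],s['ft_force'])
cv2.imwrite('pics/w1.png',c['image'][:,:,::-1])
E
```

```text
nip [[311.33414601 244.9725683 ]]
red [[427.82479672 156.94940602]]
val [[290.87643794  94.59316421]]
blank [[338.61351327 156.83462121]]
[ 0.56435888 -0.00627799  0.38591308] [ 3.14122716e+00  7.76997356e-05 -2.86487095e+00] [-0.86891199  0.52072275  0.10132629]
```

View pics/w1.png

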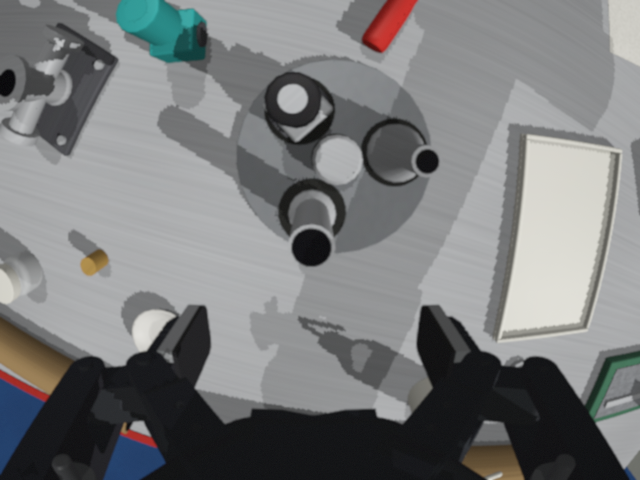

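The wrist view agrees with the prediction to 1–3 px: nipple bore (312,246), reducer bore (427,160), valve top (293,98), blank (338,160). I'll measure blob centroids.

```bash
cat >> h.py <<'E'
def blob(im,uv,dark,thr,win=22):
    """centre (minEnclosingCircle, ellipse) of the dark/bright blob at uv"""
    g=cv2.cvtColor(im,cv2.COLOR_RGB2GRAY);m=((g<thr) if dark else (g>thr)).astype(np.uint8)
    u,v=map(int,uv);k=np.zeros_like(m);k[v-win:v+win+1,u-win:u+win+1]=m[v-win:v+win+1,u-win:u+win+1]
    n,l,st,ce=cv2.connectedComponentsWithStats(k)
    i=l[v,u];return ce[i],st[i]
E
python3 - <<'E'
from h import *
c=pickle.load(open('w1.pkl','rb'));t=pickle.load(open('d0.pkl','rb'))['top'];im=c['image']
g=cv2.cvtColor(im,cv2.COLOR_RGB2GRAY)
print(g[160,320:360:3],g[98,262:335:4],g[246,285:340:3])
for n,uv,z,dk,th in(('nip',(312,246),.12,1,50),('red',(427,160),.112,1,50),('blank',(338,160),.034,0,155),('valtop',(293,98),.124,0,150)):
    ce,st=blob(im,uv,dk,th);print(n,ce,st,onz(c,ce,z).round(4))
gt=t['image']
for n,uv,z,dk,th in(('nip',(313,265),.12,1,40),('red',(275,315),.112,1,40),('blank',(308,304),.034,0,125),('valtop',(337,322),.124,0,120)):
    ce,st=blob(gt,uv,dk,th,12);print('top',n,ce,st,onz(t,ce,z).round(4))
E
```

```text
[169 180 179 179 180 179 177 177 178 179 177 176 178 184] [ 94  35  44  44 165 188 186 185 188 185 185 176  48  49  45 108  51  27
  92] [177 176 123  16  18  21  19  18  19  16  14  17  17  17  14  57 148 113
 108]
nip [311.04519774 247.20338983] [ 293  230   37   36 1062] [ 0.5663 -0.0071  0.12  ]
red [426.89124668 160.99734748] [417 150  21  23 377] [0.4892 0.0519 0.112 ]
blank [339.1657179  160.21252372] [ 317  138   44   45 1581] [0.5106 0.0019 0.034 ]
valtop [292.06880734  98.33333333] [278  85  29  28 654] [ 0.4767 -0.0445  0.124 ]
top nip [313.  265.5] [306 259  15  14 166] [ 0.5641 -0.0079  0.12  ]
top red [275.43396226 314.45283019] [272 311   8   8  53] [0.487  0.0508 0.112 ]
top blank [307.5924933  303.84718499] [297 294  22  21 373] [0.5082 0.0016 0.034 ]
top valtop [336.55294118 322.63529412] [332 318  10  10  85] [ 0.4746 -0.0452  0.124 ]
```

Emit:
{"fn": "send_rows", "kwargs": {
  "rows": [
    [[1,0,-1,-40,0],[1,0,-1,-80,0],[1,0,-1,-115,0],[1,0,-1,-130,0],[1,0,-1,-137,0],[1,0,-1,-137,0],[0,0,-1,-137,0],[0,0,-1,-137,0],[0,0,-1,-137,0],[0,0,-1,-137,0],[0,0,-1,-137,0],[0,0,-1,-137,0]]
  ]
}}

```text
clock: 3.45
tool_pos: [0.565, -0.0084, 0.2493]
eef_rot: [-3.141, 0.001, -2.866]
ft_force: [-1.3, 1.8, 6.0]
opening: 0.0304
```

Emit:
{"fn": "send_rows", "kwargs": {
  "rows": [
    [[0,0,0,10,0],[0,0,0,30,0],[0,0,0,60,0],[0,0,0,95,0],[0,0,0,125,0],[0,1,10,136,0],[0,3,40,136,0],[0,5,80,136,0],[0,9,125,136,0],[0,12,170,136,0],[0,15,215,136,0],[0,18,260,136,0],[0,20,290,136,0],[0,21,305,136,0],[0,21,309,130,0],[0,21,309,100,0],[0,21,309,65,0],[0,21,309,35,0],[0,21,309,15,0],[0,21,309,6,0]]
  ]
}}

```text
clock: 5.95
tool_pos: [0.5859, 0.2999, 0.2534]
eef_rot: [-3.141, -0.002, -2.867]
ft_force: [0.3, 0.4, -4.3]
opening: 0.0306
```

Emit:
{"fn": "send_rows", "kwargs": {
  "rows": [
    [[0,0,0,-4,0],[0,0,0,-7,0],[0,0,0,-9,0],[0,0,0,-10,0],[0,0,0,-10,0]]
  ]
}}

```text
clock: 6.58
tool_pos: [0.5859, 0.3006, 0.2449]
eef_rot: [3.141, 0.0, -2.866]
ft_force: [0.6, 0.5, -3.2]
opening: 0.0308
```

Emit:
{"fn": "send_rows", "kwargs": {
  "rows": [
    [[0,0,0,-1,0],[0.5,0,0,-1,0],[1,0,0,-1,0],[1,0,0,-1,0],[1,0,0,10,0],[1,0,0,40,0],[1,0,0,80,0],[1,0,0,120,0],[1,-8,-20,140,0],[1,-25,-65,140,0],[1,-43,-110,140,0],[1,-60,-155,140,0],[1,-78,-200,140,0],[1,-92,-235,140,0],[1,-97,-248,130,0],[1,-98,-250,100,0],[1,-98,-250,60,0],[1,-98,-250,25,0],[1,-98,-250,8,0],[1,-98,-250,4,0]]
  ]
}}

```text
clock: 9.07
tool_pos: [0.4879, 0.0509, 0.2482]
eef_rot: [3.141, -0.001, -2.866]
ft_force: [0.1, 0.0, -0.2]
opening: 0.0852
```

Emit:
{"fn": "send_rows", "kwargs": {
  "rows": [
    [[0,0,0,0,0],[0,0,0,0,0],[0,0,0,0,0],[0,0,0,0,0],[0,0,0,0,0],[0,0,0,0,0],[0,0,0,0,0]]
  ]
}}

```text
clock: 9.95
tool_pos: [0.4881, 0.0507, 0.2494]
eef_rot: [3.142, 0.001, -2.866]
ft_force: [-1.1, 1.4, 4.9]
opening: 0.021
```

Emit:
{"fn": "send_rows", "kwargs": {
  "rows": [
    [[0,0,0,10,0],[0,0,0,30,0],[0,0,0,60,0],[0,0,0,95,0],[0,0,0,125,0],[0,1,10,136,0],[0,4,35,136,0],[0,8,70,136,0],[0,12,110,136,0],[0,17,150,136,0],[0,21,185,136,0],[0,24,212,136,0],[0,26,226,136,0],[0,26,230,130,0],[0,26,230,100,0],[0,26,230,65,0],[0,26,230,35,0],[0,26,230,15,0],[0,26,230,5,0],[0,26,230,0,0]]
  ]
}}

```text
clock: 12.45
tool_pos: [0.514, 0.2801, 0.2484]
eef_rot: [-3.141, -0.0, -2.867]
ft_force: [0.4, 0.0, -2.4]
opening: 0.0208
```

Emit:
{"fn": "send_rows", "kwargs": {
  "rows": [
    [[0,0,0,-2,0],[0,0,0,-3.5,0],[0,0,0,-4,0]]
  ]
}}

```text
clock: 12.82
tool_pos: [0.514, 0.2806, 0.2452]
eef_rot: [3.141, 0.001, -2.866]
ft_force: [-0.5, -0.2, -2.2]
opening: 0.0205
```

Emit:
{"fn": "send_rows", "kwargs": {
  "rows": [
    [[0,0,0,-1,0],[0.5,0,0,-1,0],[1,0,0,-1,0],[1,0,0,-1,0],[1,0,0,10,0],[1,0,0,40,0],[1,0,0,85,0],[1,0,0,130,0],[1,-3,-25,145,0],[1,-9,-75,145,0],[1,-15,-130,145,0],[1,-21,-185,145,0],[1,-28,-240,145,0],[1,-33,-285,145,0],[1,-37,-315,135,0],[1,-38,-325,100,0],[1,-38,-325,60,0],[1,-38,-325,25,0],[1,-38,-325,8,0],[1,-38,-325,4,0]]
  ]
}}

```text
clock: 15.32
tool_pos: [0.476, -0.0444, 0.2487]
eef_rot: [3.141, -0.0, -2.866]
ft_force: [0.6, 0.4, -0.0]
opening: 0.0854
```

Emit:
{"fn": "send_rows", "kwargs": {
  "rows": [
    [[1,0,0,0,0],[0,0,0,0,0],[0,0,0,0,0],[0,0,0,0,0],[0,0,0,0,0],[0,0,0,0,0],[0,0,0,0,0]]
  ]
}}

```text
clock: 16.2
tool_pos: [0.4761, -0.0445, 0.2494]
eef_rot: [-3.141, 0.001, -2.866]
ft_force: [0.3, -0.0, 5.3]
opening: 0.0346
```

Emit:
{"fn": "send_rows", "kwargs": {
  "rows": [
    [[0,0,0,10,0],[0,0,0,30,0],[0,0,0,60,0],[0,0,0,95,0],[0,0,0,125,0],[0,-1,10,136,0],[0,-4,40,136,0],[0,-9,80,136,0],[0,-14,125,136,0],[0,-19,170,136,0],[0,-24,215,136,0],[0,-29,260,136,0],[0,-32,288,136,0],[0,-34,302,136,0],[0,-34,305,125,0],[0,-34,305,90,0],[0,-34,305,55,0],[0,-34,305,25,0],[0,-34,305,8,0],[0,-34,305,0,0]]
  ]
}}

```text
clock: 18.7
tool_pos: [0.4419, 0.26, 0.2477]
eef_rot: [-3.141, -0.001, -2.867]
ft_force: [0.3, 0.4, -2.9]
opening: 0.0348
```

Emit:
{"fn": "send_rows", "kwargs": {
  "rows": [
    [[0,0,0,-2,0],[0,0,0,-3.5,0],[0,0,0,-4,0],[0,0,0,-4.5,0],[0.5,0,0,-4.5,0],[1,0,0,-4.5,0],[1,0,0,-4.5,0],[1,0,0,10,0],[1,0,0,40,0],[1,0,0,80,0],[1,0,0,120,0],[1,6,-25,140,0],[1,18,-70,140,0],[1,31,-120,140,0],[1,44,-170,140,0],[1,56,-215,140,0],[1,64,-245,140,0],[1,67,-258,135,0],[1,67,-259,120,0],[1,67,-259,120,0]]
  ]
}}

```text
clock: 21.2
tool_pos: [0.5085, 0.0025, 0.3668]
eef_rot: [3.14, -0.003, -2.865]
ft_force: [0.9, 0.6, -1.5]
opening: 0.0854
```

```bash
python3 - <<'E'
from h import *
from plant import readout, imaging
s=readout.read_state();c=imaging.read_camera('wrist');c['state']=s
pickle.dump(c,open('w2.pkl','wb'))
print(s['tool_pos'],s['eef_rot'],s['ft_force'])
u=proj(c,(.5094,.0017,.034))[0];print(u)
ce,st=blob(c['image'],u,0,155,30);print(ce,st,onz(c,ce,.034))
cv2.imwrite('pics/w2.png',c['image'][:,:,::-1])
E
```

```text
[0.50846432 0.00249452 0.36678717] [ 3.13998558 -0.0032351  -2.86528385] [ 0.94359703  0.58521509 -1.52514886]
[311.28593544 223.08799174]
[311.8689101  224.78704169] [ 286  200   52   54 1991] [0.51067929 0.00256903 0.034     ]
```

View pics/w2.png

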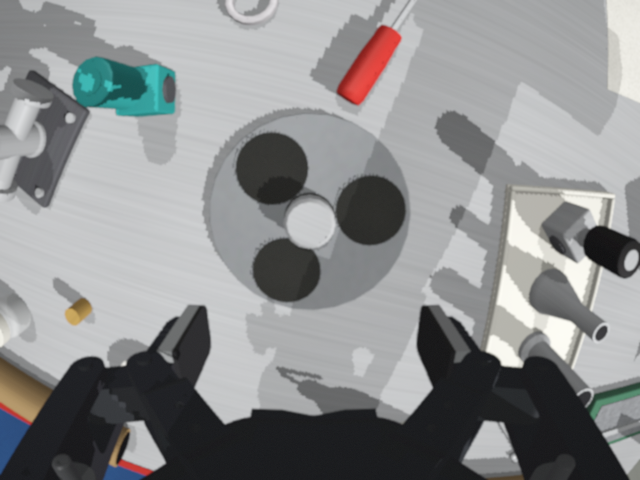

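All three fittings stand upright in the tray at the right of the view. The pads are bare, and the blank is at (312,225), which agrees with the earlier measurement. Next I grip the blank.

Emit:
{"fn": "send_rows", "kwargs": {
  "rows": [
    [[1,1,0,-40,0],[1,1,0,-85,0],[1,1,0,-125,0],[1,1,0,-155,0],[1,1,0,-172,0],[1,1,0,-180,0],[1,1,0,-183,0],[1,1,0,-183,0]]
  ]
}}

```text
clock: 22.25
tool_pos: [0.5102, 0.0016, 0.1866]
eef_rot: [-3.141, 0.001, -2.866]
ft_force: [0.1, 0.2, -0.2]
opening: 0.0851
```

Emit:
{"fn": "send_rows", "kwargs": {
  "rows": [
    [[0,0,0,0,0],[0,0,0,0,0],[0,0,0,0,0],[0,0,0,0,0],[0,0,0,0,0],[0,0,0,0,0]]
  ]
}}

```text
clock: 23.0
tool_pos: [0.5102, 0.0015, 0.1867]
eef_rot: [-3.141, 0.001, -2.866]
ft_force: [-1.6, -0.9, 5.9]
opening: 0.0416
```

Emit:
{"fn": "send_rows", "kwargs": {
  "rows": [
    [[0,0,0,8,0],[0,0,0,25,0],[0,0,0,55,0],[0,0,0,95,0],[0,0,0,135,0],[0,-1,-10,160,0],[0,-2,-35,168,0],[0,-3,-70,168,0],[0,-5,-115,168,0],[0,-6,-160,168,0],[0,-7,-200,168,0],[0,-8,-230,168,0],[0,-9,-246,168,0],[0,-9,-250,168,0],[0,-9,-250,168,0],[0,-9,-250,168,0]]
  ]
}}

```text
clock: 25.0
tool_pos: [0.5011, -0.2475, 0.3539]
eef_rot: [3.141, 0.0, -2.865]
ft_force: [1.3, 0.2, -2.5]
opening: 0.0418
```

```bash
python3 - <<'E'
from h import *
from plant import readout, imaging
s=readout.read_state();c=imaging.read_camera('wrist');c['state']=s
pickle.dump(c,open('w3.pkl','wb'))
print(s['tool_pos'],s['eef_rot'],s['ft_force'])
u=proj(c,(.4996,-.309,.094))[0];print(u)
ce,st=blob(c['image'],u,1,50,30);print(ce,st,onz(c,ce,.094))
cv2.imwrite('pics/w3.png',c['image'][:,:,::-1])
E
```

```text
[ 0.50107088 -0.24752314  0.35385359] [ 3.14135265e+00  1.16157149e-04 -2.86516785e+00] [ 1.33666609  0.24941834 -2.46589487]
[222.28215106 220.64879427]
[222.84663212 223.86528497] [206 207  35  35 965] [ 0.50160164 -0.30817884  0.094     ]
```

View pics/w3.png

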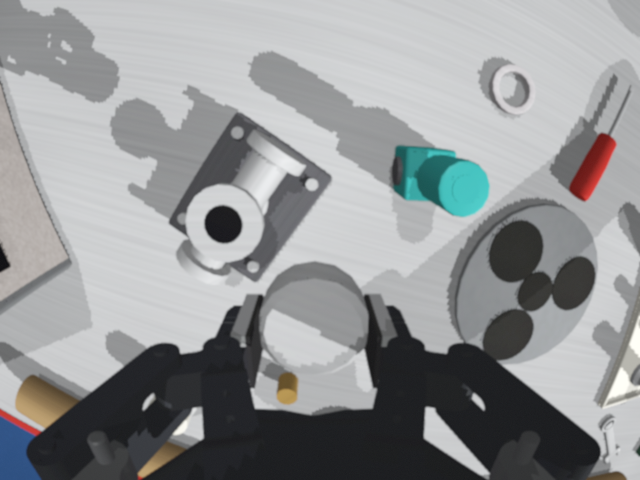

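The port bore is at (223,224), and the blank sits level between the fingers at about (315,317). I'll measure the held blank in this same picture.

```bash
python3 - <<'E'
from h import *
c=pickle.load(open('w3.pkl','rb'));s=c['state'];T=s['tool_pos']
z=T[2]-.1867+.034
# predicted rim of a disc of 22 mm centred on TCP axis
th=np.linspace(0,2*np.pi,8,endpoint=False)
P=np.c_[T[0]+.022*np.cos(th),T[1]+.022*np.sin(th),np.full(8,z)]
q=proj(c,P);print(q.round(1),proj(c,(T[0],T[1],z)))
for uv in((258,317),(371,317),(314,262),(314,371)):print(uv,((onz(c,uv,z)-T)[:2]*1e3).round(1))
x=c['image'][240:390,230:400][:,:,::-1].copy();x=cv2.resize(x,None,fx=4,fy=4,interpolation=cv2.INTER_CUBIC)
P=np.c_[T[0]+.022*np.cos(np.linspace(0,6.3,90)),T[1]+.022*np.sin(np.linspace(0,6.3,90)),np.full(90,z)]
cv2.polylines(x,[((proj(c,P)-[230,240]+.5)*4).astype(int)],1,(0,0,255),1);cv2.imwrite('pics/w3c.png',x)
E
```

```text
[[298.3 377. ]
 [339.6 373.1]
 [367.4 345.7]
 [365.  308. ]
 [329.9 282.3]
 [283.2 287.3]
 [256.7 319. ]
 [264.4 355.7]] [[313.05473602 333.30026556]]
(258, 317) [ -1.  -21.7]
(371, 317) [-12.5  19. ]
(314, 262) [-27.9  -7.6]
(314, 371) [17.2  5.3]
```

View pics/w3c.png

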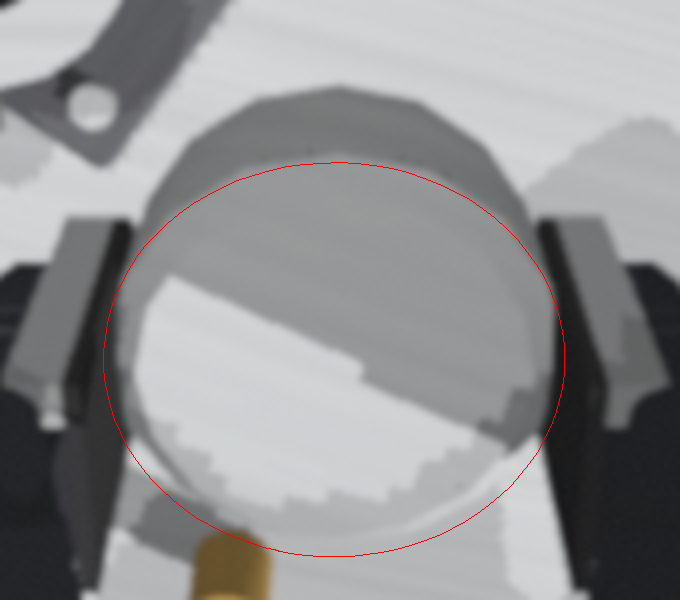

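Emit:
{"fn": "send_rows", "kwargs": {
  "rows": [
    [[0,0,-10,0,0],[0,0,-30,0,0],[0,0,-50,0,0],[0,0,-60,-3,0],[0,0,-61,-20,0],[0,0,-61,-45,0],[0,0,-61,-65,0],[0,0,-61,-76,0],[0,0,-61,-79,0],[0,0,-61,-79,0],[0,0,-61,-79,0]]
  ]
}}

```text
clock: 26.42
tool_pos: [0.5011, -0.3095, 0.2757]
eef_rot: [-3.14, 0.001, -2.866]
ft_force: [0.5, -0.7, -1.6]
opening: 0.0418
```

Emit:
{"fn": "send_rows", "kwargs": {
  "rows": [
    [[0,0,0.5,-2,0],[0,0,0.5,-3.5,0],[0,0,0.5,-4.5,0],[0,0,0.5,-4.5,0]]
  ]
}}

```text
clock: 26.92
tool_pos: [0.5009, -0.3089, 0.2708]
eef_rot: [-3.142, 0.0, -2.866]
ft_force: [-2.0, 2.0, 3.7]
opening: 0.0419
```

Emit:
{"fn": "send_rows", "kwargs": {
  "rows": [
    [[0.6,0,0,0,0],[1,0,0,0,0],[1,0,0,0,0],[1,0,0,10,0],[1,0,0,40,0],[1,0,10,80,0],[1,0,40,90,0],[1,0,60,90,0],[1,0,61,90,0],[1,0,61,90,0]]
  ]
}}

```text
clock: 28.18
tool_pos: [0.5008, -0.2482, 0.3594]
eef_rot: [3.141, -0.001, -2.866]
ft_force: [-0.2, -0.3, 0.1]
opening: 0.0855
```

```bash
python3 - <<'E'
from h import *
from plant import readout, imaging
s=readout.read_state();c=imaging.read_camera('wrist');c['state']=s
t=imaging.read_camera('top');sc=imaging.read_camera('scene')
pickle.dump((c,t,sc),open('w4.pkl','wb'))
print(s['tool_pos'],s['ft_force'])
u=proj(c,(.5011,-.309,.118))[0];print(u)
ce,st=blob(c['image'],u,0,140,45);print(ce,st,onz(c,ce,.118))
a=c['image'][int(u[1])-60:int(u[1])+60,int(u[0])-80:int(u[0])+80]
b=sc['image'][270:360,70:190]
f=lambda x:cv2.resize(x[:,:,::-1],(400,300),interpolation=cv2.INTER_CUBIC)
e=t['image'][240:360,420:580];g=t['image'][220:385,80:300]
cv2.imwrite('pics/w4.png',np.vstack([np.hstack([f(a),f(b)]),np.hstack([f(e),f(g)])]))
E
```

```text
[ 0.50082868 -0.24822595  0.35936273] [-0.22113369 -0.29861446  0.06328891]
[215.48241337 231.51913222]
[217.40915348 233.9845148 ] [ 170  186   91   91 5812] [ 0.50228743 -0.30752013  0.118     ]
```

View pics/w4.png

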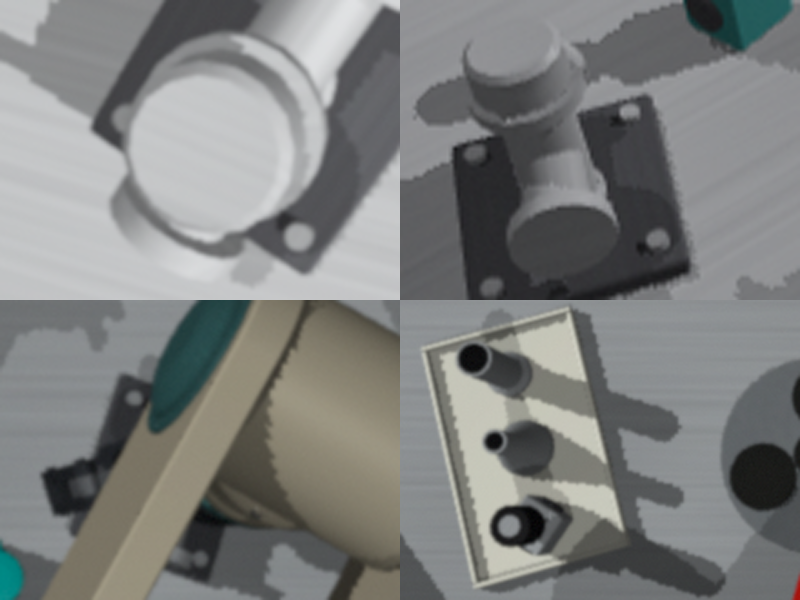

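The blank lies flat on the port and the three fittings stand in the tray. I'll move over the parked valve so the top camera can see the port.

Emit:
{"fn": "send_rows", "kwargs": {
  "rows": [
    [[1,-2,20,20,0],[1,-7,60,26,0],[1,-13,110,26,0],[1,-19,160,26,0],[1,-25,215,26,0],[1,-31,270,26,0],[1,-38,325,26,0],[1,-44,380,26,0],[1,-50,430,26,0],[1,-55,470,26,0],[1,-58,498,26,0],[1,-59,508.5,26,0],[1,-59,508.5,26,0]]
  ]
}}

```text
clock: 29.95
tool_pos: [0.4421, 0.2604, 0.386]
eef_rot: [-3.141, -0.0, -2.866]
ft_force: [0.8, 0.2, -0.7]
opening: 0.0856
```

```bash
python3 - <<'E'
from h import *
from plant import readout, imaging
s=readout.read_state();t=imaging.read_camera('top');c=imaging.read_camera('wrist');c['state']=s
pickle.dump((t,c),open('w5.pkl','wb'));print(s['tool_pos'])
im=t['image'][262:362,440:540]
x=cv2.resize(im[:,:,::-1],(500,500),interpolation=cv2.INTER_CUBIC)
col=[(0,0,255),(0,255,0)]
a=np.linspace(0,6.283,90)
for (r,z),k in zip(((.026,.094),(.022,.118)),col):
    P=np.c_[.4996+r*np.cos(a),-.309+r*np.sin(a),0*a+z]
    cv2.polylines(x,[((proj(t,P)-[440,262]+.5)*5).astype(int)],1,k,1)
cv2.imwrite('pics/w5.png',x)
E
```

```text
[0.44214237 0.26035249 0.38597558]
```

View pics/w5.png

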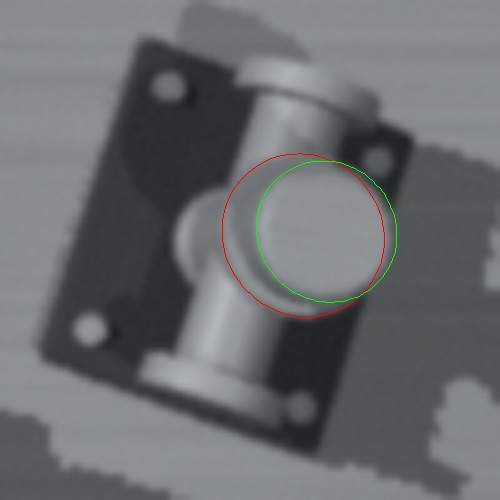

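The port rim and the disc match the predicted circles (red and green) to about 1 px, so the blank is centred to about 1 mm. Now I return the valve.

Emit:
{"fn": "send_rows", "kwargs": {
  "rows": [
    [[1,0,0,-40,0],[1,0,0,-80,0],[1,0,0,-115,0],[1,0,0,-134,0],[1,0,0,-141,0],[1,0,0,-141,0],[0,0,0,-141,0],[0,0,0,-141,0],[0,0,0,-141,0],[0,0,0,-141,0],[0,0,0,-141,0],[0,0,0,-141,0]]
  ]
}}

```text
clock: 31.55
tool_pos: [0.4421, 0.2607, 0.2461]
eef_rot: [3.141, 0.002, -2.866]
ft_force: [1.0, -0.2, 5.9]
opening: 0.0347
```

Emit:
{"fn": "send_rows", "kwargs": {
  "rows": [
    [[0,0,0,10,0],[0,0,0,30,0],[0,0,0,60,0],[0,0,0,95,0],[0,0,0,130,0],[0,1,-10,142,0],[0,4,-40,142,0],[0,9,-80,142,0],[0,14,-125,142,0],[0,19,-170,142,0],[0,24,-215,142,0],[0,29,-260,142,0],[0,32,-288,142,0],[0,34,-302,142,0],[0,34,-305,130,0],[0,34,-305,95,0],[0,34,-305,60,0],[0,34,-305,30,0],[0,34,-305,14,0],[0,34,-305,10,0]]
  ]
}}

```text
clock: 34.05
tool_pos: [0.4756, -0.0439, 0.2542]
eef_rot: [3.141, -0.002, -2.865]
ft_force: [0.4, -0.1, -2.3]
opening: 0.0346
```

Emit:
{"fn": "send_rows", "kwargs": {
  "rows": [
    [[0,0,0,-2,0],[0,0,0,-4,0],[0,0,0,-4.5,0],[0,0,0,-4.5,0]]
  ]
}}

```text
clock: 34.55
tool_pos: [0.476, -0.0445, 0.2511]
eef_rot: [-3.141, 0.001, -2.866]
ft_force: [-0.9, 0.4, -3.8]
opening: 0.0346
```

Emit:
{"fn": "send_rows", "kwargs": {
  "rows": [
    [[0,0,0,-0.7,0],[0,0,0,-0.7,0],[0.5,0,0,-0.7,0],[1,0,0,-0.7,0],[1,0,0,-0.7,0],[1,0,0,10,0],[1,0,0,40,0],[1,0,0,85,0],[1,0,0,125,0],[1,3,25,138,0],[1,9,75,138,0],[1,15,130,138,0],[1,21,185,138,0],[1,28,240,138,0],[1,33,285,138,0],[1,37,315,125,0],[1,38,325,90,0],[1,38,325,50,0],[1,38,325,15,0],[1,38,325,-3,0]]
  ]
}}

```text
clock: 37.05
tool_pos: [0.5136, 0.2805, 0.2462]
eef_rot: [-3.141, -0.002, -2.866]
ft_force: [0.3, -0.0, -0.0]
opening: 0.0856
```

Emit:
{"fn": "send_rows", "kwargs": {
  "rows": [
    [[1,0,0,-3,0],[1,0,0,-3,0],[0,0,0,-3,0],[0,0,0,-3,0],[0,0,0,-3,0],[0,0,0,-3,0],[0,0,0,-3,0],[0,0,0,-3,0],[0,0,0,-3,0]]
  ]
}}

```text
clock: 38.17
tool_pos: [0.5139, 0.2807, 0.2451]
eef_rot: [3.141, 0.001, -2.866]
ft_force: [-0.2, 0.8, 3.6]
opening: 0.0204
```

Emit:
{"fn": "send_rows", "kwargs": {
  "rows": [
    [[0,0,0,10,0],[0,0,0,30,0],[0,0,0,60,0],[0,0,0,95,0],[0,0,0,130,0],[0,-1,-10,142,0],[0,-4,-35,142,0],[0,-8,-70,142,0],[0,-12,-110,142,0],[0,-17,-150,142,0],[0,-21,-185,142,0],[0,-24,-212,142,0],[0,-26,-226,142,0],[0,-26,-230,135,0],[0,-26,-230,100,0],[0,-26,-230,65,0],[0,-26,-230,35,0],[0,-26,-230,17,0],[0,-26,-230,10,0],[0,-26,-230,8,0]]
  ]
}}

```text
clock: 40.67
tool_pos: [0.4881, 0.0507, 0.2531]
eef_rot: [-3.142, 0.001, -2.866]
ft_force: [-0.3, -0.1, -1.7]
opening: 0.0207
```

Emit:
{"fn": "send_rows", "kwargs": {
  "rows": [
    [[0,0,0,-1.5,0],[0,0,0,-3,0],[0,0,0,-3,0],[0,0,0,-3,0]]
  ]
}}

```text
clock: 41.18
tool_pos: [0.488, 0.0506, 0.2501]
eef_rot: [-3.141, 0.001, -2.866]
ft_force: [0.5, 0.2, -1.2]
opening: 0.0205
```

Emit:
{"fn": "send_rows", "kwargs": {
  "rows": [
    [[0,0,0,-0.7,0],[0,0,0,-0.7,0],[0.5,0,0,-0.7,0],[1,0,0,-0.7,0],[1,0,0,-0.7,0],[1,0,0,10,0],[1,0,0,40,0],[1,0,0,85,0],[1,0,0,125,0],[1,8,20,138,0],[1,25,65,138,0],[1,43,110,138,0],[1,60,155,138,0],[1,78,200,138,0],[1,92,235,135,0],[1,97,248,115,0],[1,98,250,80,0],[1,98,250,40,0],[1,98,250,8,0],[1,98,250,-4,0]]
  ]
}}

```text
clock: 43.68
tool_pos: [0.5853, 0.2996, 0.2426]
eef_rot: [-3.141, -0.005, -2.867]
ft_force: [0.4, -0.1, 0.7]
opening: 0.0854
```

Emit:
{"fn": "send_rows", "kwargs": {
  "rows": [
    [[1,0,0,-1,0],[1,0,0,-1,0],[0,0,0,-1,0],[0,0,0,-1,0],[0,0,0,-1,0],[0,0,0,-1,0],[0,0,0,-1,0],[0,0,0,-1,0],[0,0,0,-1,0]]
  ]
}}

```text
clock: 44.8
tool_pos: [0.5859, 0.3007, 0.2452]
eef_rot: [3.141, 0.001, -2.866]
ft_force: [-0.3, 2.3, 4.5]
opening: 0.0306
```

Emit:
{"fn": "send_rows", "kwargs": {
  "rows": [
    [[0,0,0,10,0],[0,0,0,30,0],[0,0,0,60,0],[0,0,0,95,0],[0,0,0,130,0],[0,-1,-10,142,0],[0,-3,-40,142,0],[0,-5,-80,142,0],[0,-9,-125,142,0],[0,-12,-170,142,0],[0,-15,-215,142,0],[0,-18,-260,142,0],[0,-20,-290,142,0],[0,-21,-305,140,0],[0,-21,-309,125,0],[0,-21,-309,90,0],[0,-21,-309,55,0],[0,-21,-309,25,0],[0,-21,-309,12,0],[0,-21,-309,8,0]]
  ]
}}

```text
clock: 47.3
tool_pos: [0.5648, -0.0078, 0.2518]
eef_rot: [3.141, -0.001, -2.865]
ft_force: [1.0, -0.3, -3.0]
opening: 0.0308
```

Emit:
{"fn": "send_rows", "kwargs": {
  "rows": [
    [[0,0,0,-1.5,0],[0,0,0,-3,0],[0,0,0,-3,0],[0,0,0,-3,0]]
  ]
}}

```text
clock: 47.8
tool_pos: [0.565, -0.0085, 0.2503]
eef_rot: [-3.141, 0.001, -2.866]
ft_force: [-0.2, -0.0, -2.0]
opening: 0.0306
```

Now I release the nipple, rise and back away toward the tray side for a final check.

Emit:
{"fn": "send_rows", "kwargs": {
  "rows": [
    [[0,0,0,-0.7,0],[0,0,0,-0.7,0],[0.5,0,0,-0.7,0],[1,0,0,-0.7,0],[1,0,0,-0.7,0],[1,0,0,10,0],[1,0,0,40,0],[1,0,0,85,0],[1,0,0,130,0],[1,-10,20,150,0],[1,-30,70,150,0],[1,-60,120,150,0],[1,-90,170,150,0],[1,-120,220,150,0],[1,-150,270,150,0],[1,-180,310,150,0],[1,-190,330,150,0],[1,-190,330,150,0],[1,-190,330,150,0]]
  ]
}}

```text
clock: 50.18
tool_pos: [0.3747, 0.3213, 0.3993]
eef_rot: [-3.141, -0.001, -2.866]
ft_force: [0.9, 0.5, -0.1]
opening: 0.0855
```

```bash
python3 - <<'E'
from h import *
from plant import readout, imaging
s=readout.read_state();t=imaging.read_camera('top');sc=imaging.read_camera('scene')
t0=pickle.load(open('d0.pkl','rb'))['top']
print(s['tool_pos'],s['ft_force'])
for n,uv,z,dk,th in(('nip',(313,265),.12,1,40),('red',(275,315),.112,1,40),('valtop',(337,322),.124,0,120)):
    for c in(t0,t):
        ce,st=blob(c['image'],uv,dk,th,12);print(n,ce.round(2),st[4],onz(c,ce,z).round(4))
f=lambda x:cv2.resize(x[:,:,::-1],(400,400),interpolation=cv2.INTER_CUBIC)
cv2.imwrite('pics/end.png',np.hstack([f(t['image'][245:365,250:370]),f(sc['image'][170:350,70:330])]))
E
```

```text
[0.37469834 0.32133254 0.39934314] [ 0.89629479  0.45858119 -0.10946345]
nip [313.  265.5] 166 [ 0.5641 -0.0079  0.12  ]
nip [313.14 264.86] 171 [ 0.5651 -0.0081  0.12  ]
red [275.43 314.45] 53 [0.487  0.0508 0.112 ]
red [275.37 314.  ] 54 [0.4877 0.0509 0.112 ]
valtop [336.55 322.64] 85 [ 0.4746 -0.0452  0.124 ]
valtop [336.47 322.55] 87 [ 0.4747 -0.045   0.124 ]
```

View pics/end.png

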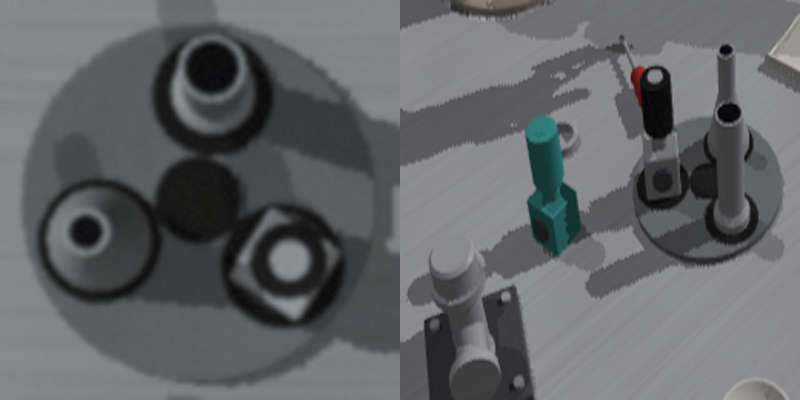

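All three fittings stand upright, each within about 1 mm of where it started on its own pad. The blank sits on the port and the gripper is clear, so I'm handing in.

```bash
python3 -c "
from plant import job
print(job.hand_in())"
```

```text
the job is handed in; nothing more can be done
None
```

I finished the job and handed it in at about 50 s of the 131 s allowed; hand-in gives no verdict. I stood the nipple, reducer and valve in the tray and let go of them. I then laid the blank on the port, checked it, and put each fitting back on its own pad.

**Last checks:**
- **Fittings:** the top camera shows all three upright, with their tops 0.2–1.0 mm from where they started.
- **Blank:** it lies flat on the port. By eye its outline matched the predicted circle to about 1 px, or about 1 mm.
- **Forces:** the highest wrist force I read at the end of a move was about 6 N. I did not watch it during the moves.

**Disagreement:** the top and wrist cameras differed by about 2 mm in x, within the stated calibration. I worked with averages and relative shifts because of it. One centroid of the placed blank in the wrist picture was contaminated by the bright port, so I dropped it and used the top view.

**Not checked:** I never went near the wash bottle or the dish, but I did not measure them again at the end.

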